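Release the ratchet bench clamp and push its jaw back

ROBOT

A 6-joint arm with a two-finger parallel gripper is mounted at the origin on the work surface. World frame = base frame: x ahead of the robot, y to its left, z up, the work surface at z = 0. Lengths are in mm, angles in rad, forces in N, time in s.
With the tool pointing down it reaches from about 350 to 800 mm from the base axis. Payload 7.3 kg.
Tool frame: the origin (TCP) lies between the finger pads; the fingertips stand 19 mm ahead of it and the grasp point (between the pads) is the TCP (ctrl.tip_reach is the distance from the TCP to the fingertips, in mm); z points along the fingers, y is the line along which they close (so a half turn about z gives the same grasp; the last joint's range is limited). The gripper opens to 85 mm and grips with 20 to 120 N. Pads are 22 mm wide; open, the fingers measure 114 mm over their backs; the gripper's body (76 mm by 85 mm) begins 54 mm behind the grasp point. The pads swing forward as they close: fully open they stand 13 mm farther back than shut.
Start: joints at [-1.35, 0.342, 1.524, -0, 1.275, -0.146], TCP at [188.304, -490.086, 250.322] pointing down, gripper open.
Joint ranges: [-2.53, 2.53], [-0.77, 2.02], [0.04, 2.7], [-1, 4.14], [0.28, 2.66], [-3.11, 3.11]. Speed limits (rad/s): [2.57, 2.57, 3.14, 3.14, 3.14, 3.14].

INTERFACE

Orientations are given as a 3x3 rotation matrix whose columns are the frame's x, y, z axes.
In Python, from station import ctrl gives the robot as it stands. Calls block until the motion is done:
- ctrl.movep(position, orientation): joint-space move of the TCP to a pose.
- ctrl.line_to(position, rotation=None, max_speed=150, force_limit=None): straight line of the TCP; rotation=None keeps the orientation; max_speed is the mean speed in mm/s. With force_limit (N) it stops when the force on the tool has changed by that much, and returns True; else False.
- ctrl.move_j(angles): joint-space move.
- ctrl.set_gripper(opening, grip_force=None): finger opening in mm; grip_force is the grip in N (None keeps the last); returns when the fingers have stopped.
- ctrl.wait(seconds).
- ctrl.inverse_kinematics(position, orientation): joint angles nearest the present ones, or None.
- ctrl.get_obs(): the state.
- ctrl.read_camera(name): name is "scene" or "side" or "wrist"; returns (picture, depth): 480x640x3 uint8, red, green, blue; 480x640 float32, mm along the optical axis (not along the pixel's ray), 0 where there is no reading.
- ctrl.camera_model(name): a dict with "camera_matrix" (3x3 intrinsics, pixels), "k1" (the pictures are not rectified: a ray, as slopes to the right and down, at radius r is drawn at 1 + k1 r^2 times it, then the intrinsics apply), "camera_from_world" (4x4, takes a point from world to camera coordinates). Camera axes: x right, y down, z forward; pixel columns grow to the right and rows downward; lengths in mm; the calibration is good to about 2 mm. A picture is of the moment at which its call begins: read the wrist's pose just before it. camera_model takes no time and is no camera call; for the wrist camera it gives the pose at the moment of the call.
A pose or a line that the arm cannot do raises ctrl.Unreachable and nothing moves.
- ctrl.close_job(): hands the job in; it is judged then, once.
Trained networks look in the newest picture that a camera, given by its name, has taken for a name from the list of things; names that differ only in an ending like _2 or _b are one class to them, and where a whole thing is asked for, a point or a joint stands for the part that bears it (a point fixed in the world has none). Each returns a list of dicts, best first, with "score" (0 to 1); they miss things now and then, are a little off and sometimes report something else, mostly with a low value. They report only what shows in the picture. A call takes as long as a camera call. They do not tell look-alikes from the thing itself.
- ctrl.cut_out(camera, name): "region" (480x640 bool, what is visible of it) and "extent" ([left, top, right, bottom] in pixels, round what is visible of it).
The state is a dict: "clock": time; "joint_pos": joint angles; "joint_velocities": joint speeds; "joint_torque": joint torques, N m; "ee_pos": TCP position; "orientation": TCP orientation; "ft_force": force on the tool from outside, world axes, zero at the start; "wrist_torque": the same for the moment, N m; "opening": finger opening in mm; "finger_force": force on a finger pad.
Only numpy, scipy, OpenCV 4.12 (cv2) and the standard library are available. Lean on these libraries where they do the work, as an engineer would, in place of code of your own. Each camera call takes 0.05 s, during which the arm holds its last target. There are 200 camera calls.

TASK

The riveted bracket in the ratchet bench clamp is finished. With the fingertips, press down the red release plate on the yellow sliding jaw and, keeping it pressed, push the jaw back along its bar, away from the bracket, until it comes up against the end stop; then let the release spring back up. Leave the bracket standing where it is on the rails, pick nothing up and do not disturb the rivet tool, marking gauge or bottle.

Things in the scene. Friction and masses are not known exactly. Their poses are not given: they have to be found in the camera images.
- clamp: Ratchet bench clamp bolted down: steel base plate 118 x 346 x 10 mm, toothed bar along its middle between two grey rails (tops 34 mm up), grey fixed jaw (92 wide, 76 mm high) at one end, grey end stop (44 mm high) at the other. Origin on the work surface below the middle of the release ridge's path; z up, y along the bar = opening direction. Fixed jaw at y -175 mm, end stop face at +122 mm.
- jaw (a joint): travel of the yellow sliding jaw along the bar in m: 0 clamped, 0.080 fully back against the end stop. 2 to 3 N friction; the ratchet blocks opening until the release is pressed. From front to rear: jaw plate 90 wide, 76 mm high; open-sided well 52 mm long (y -72 to -20 mm in the clamp's frame when clamped) with the red plate as its floor; housing 54 wide, 62 long, 84 mm high.
- push_face (a point): centre of the upright yellow housing face that ends the well at its rear (54 mm wide, from 56 to 84 mm above the work surface, this point at 70 mm): where the jaw can be pushed back, along +y. 20 mm behind the release ridge. Moves with the jaw; axes parallel to the clamp's.
- release (a joint): angle of the red release plate, a sprung rocker hinged inside the housing, in rad: 0 up (pawl in the teeth), 0.19 pressed to its stop; the pawl is clear of the teeth from about 0.11. Pressed at its ridge it takes 2.5 N at first, 6 N at the stop; it springs up when let go, so it must be kept pressed while the jaw is pushed.
- release_pad (a point): middle of the top of the rounded ridge (34 mm across the bar, 10 mm wide) on the red release plate (36 mm across, 50 mm long), 52 mm above the work surface when up: the place to press. It is 48 mm from the hinge: it goes down 5.3 mm until the pawl is clear, 9 mm to the stop. Moves with the jaw and the plate.
- bracket_center (a point): centre (half-way up) of the finished bracket: a loose bare steel U-channel, open side up, 110 mm across the bar, 70 mm along it, 46 mm high, 0.35 kg, a plate with four grey rivet heads on its floor, standing on the rails between the jaws; free once the clamp opens. This point is 57 mm above the work surface.
- rivet_tool: chrome hand rivet tool with two red grips, 260 x 98 x 24 mm, lying loose across the end of the clamp behind its end stop; origin on the work surface near its middle
- gauge: black plastic marking gauge, stem 180 x 16 x 16 mm, fence block 72 x 22 x 36 mm with a brass screw on top (48 mm high), lying loose beyond the clamp; origin on the work surface under the middle of its stem
- bottle: green glass bottle with a black cap, 64 mm in diameter, 190 mm tall, standing loose beyond the clamp near the fixed jaw; origin at the centre of its foot
Not all that is in view belongs to the job. There is more than one size of the bottle; the job needs the middle-sized.

How it is judged (in metres and radians):
On the way, in this order (a step that is already met when the one before it is completed fails the run):
1. the release plate is pressed down, its pawl clear of the teeth (value of joint release above 0.1 rad), for 0.05 s.
2. the sliding jaw is fully back, within 3 mm of the end stop (value of joint jaw above 0.077 m), for 0.1 s.
At the end, for the whole second after the job is handed in: The sliding jaw is within 3 mm of its end stop and at rest there, the release plate is up again (less than 0.04 rad), the bracket stands upright on the rails within 12 mm of where it was, and the rivet tool, marking gauge and bottle are within 20 mm of where they were (value of joint jaw above 0.077 m and value of joint release below 0.04 rad and distance of bracket_center from where it was at the start of the episode below 0.012 m and angle between each of bracket_center, bottle's own z axis and vertical below 0.1 rad and distance of each of rivet_tool, gauge, bottle from where it was at the start of the episode below 0.02 m); the robot touches nothing.
It fails at once if the bracket is lifted, dragged or tipped (distance of bracket_center from where it was at the start of the episode above 0.015 m or angle between bracket_center's own z axis and vertical above 0.25 rad).
It fails at once if the rivet tool, marking gauge or bottle is picked up or pushed away (distance of any of rivet_tool, gauge, bottle from where it was at the start of the episode above 0.025 m).
It also fails if it takes over 35 s, if anything falls off the work surface, if the arm or the gripper's body presses on something with over 40 N, if the wrist force passes 120 N, or if a joint passes its speed limit or range.

## Working session

There is one attempt and no reset: what is moved stays moved. The work goes in short steps, each a Python script; the robot and the scene stay as the last script left them, time stands still between calls to the robot, and variables do not carry over. Pictures are saved under pics/ and viewed, at most 10 in all, crops included, and the job is handed in when it is done.

```bash
mkdir -p pics; ls
python3 - <<'E'
from station import ctrl
import cv2,numpy as np
for n in("scene","side"):
    p,d=ctrl.read_camera(n); cv2.imwrite(f"pics/{n}0.png",p[:,:,::-1]); np.savez(f"{n}0.npz",p=p,d=d)
    m=ctrl.camera_model(n);print(n,m)
    for k in("jaw","release","clamp","push_face","release_pad","bracket_center"):
        r=ctrl.cut_out(n,k); print(k,[(round(x["score"],2),x["extent"]) for x in r][:3])
E
```

```text
pics
scene {'camera_matrix': array([[463.79376947,   0.        , 324.97060178],
       [  0.        , 463.79376947, 238.37497465],
       [  0.        ,   0.        ,   1.        ]]), 'k1': -0.07550897848262982, 'camera_from_world': array([[-8.50119587e-01,  5.26583701e-01, -2.50866877e-03,
         5.21222854e+02],
       [ 4.32940413e-01,  6.96213550e-01, -5.72581254e-01,
        -2.11164547e+02],
       [-2.99765387e-01, -4.87848643e-01, -8.19844140e-01,
         1.22112794e+03],
       [ 0.00000000e+00,  0.00000000e+00,  0.00000000e+00,
         1.00000000e+00]])}
jaw [(0.86, [330.2, 187.9, 372.1, 250.4]), (0.55, [327.2, 164.2, 380.0, 195.8])]
release [(0.66, [349.9, 216.5, 368.5, 240.7])]
clamp [(0.96, [318.7, 154.3, 394.7, 295.5])]
push_face [(0.94, [332.2, 185.7, 375.4, 244.2])]
release_pad [(0.61, [351.5, 218.7, 365.2, 241.9])]
bracket_center [(0.67, [327.2, 162.8, 377.8, 194.0])]
side {'camera_matrix': array([[613.70177368,   0.        , 326.21506617],
       [  0.        , 613.70177368, 228.68382374],
       [  0.        ,   0.        ,   1.        ]]), 'k1': -0.13536134544516207, 'camera_from_world': array([[-9.79857337e-01, -1.99695381e-01,  1.16360435e-03,
         5.61424839e+02],
       [-1.33037838e-01,  6.48417090e-01, -7.49570685e-01,
         1.50229958e+02],
       [ 1.48931302e-01, -7.34627138e-01, -6.61923285e-01,
         1.21579146e+03],
       [ 0.00000000e+00,  0.00000000e+00,  0.00000000e+00,
         1.00000000e+00]])}
jaw [(0.64, [336.2, 208.1, 399.3, 268.1])]
release [(0.57, [344.9, 235.4, 360.4, 260.3])]
clamp [(0.71, [292.0, 181.3, 426.3, 316.6])]
push_face [(0.84, [336.6, 204.7, 399.5, 266.7])]
release_pad [(0.56, [348.0, 238.7, 377.7, 260.1])]
bracket_center [(0.55, [367.3, 189.1, 425.0, 237.1])]
```

Run:
```python
import cv2
a=cv2.imread("pics/scene0.png")[120:340,230:490];b=cv2.imread("pics/side0.png")[150:350,250:490]
cv2.imwrite("pics/a.png",cv2.resize(a,None,fx=2.7,fy=2.7,interpolation=2));cv2.imwrite("pics/b.png",cv2.resize(b,None,fx=3,fy=3,interpolation=2))
```

```text
(no output)
```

View pics/a.png

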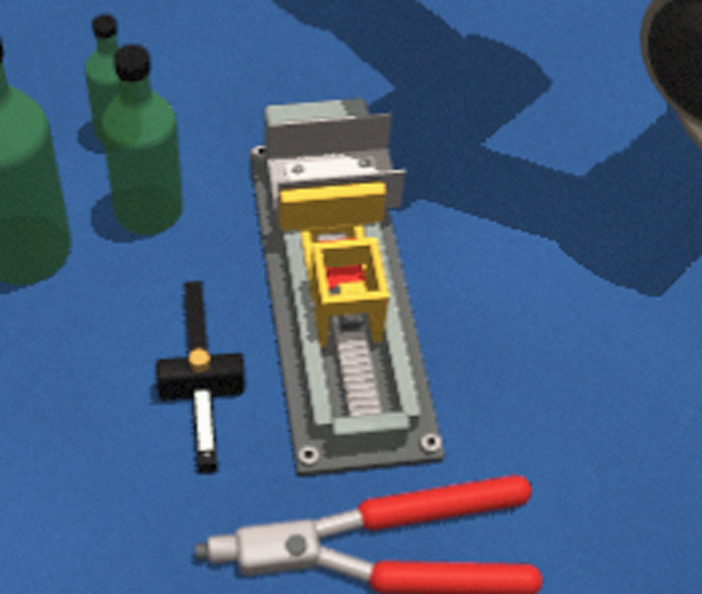

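View pics/b.png

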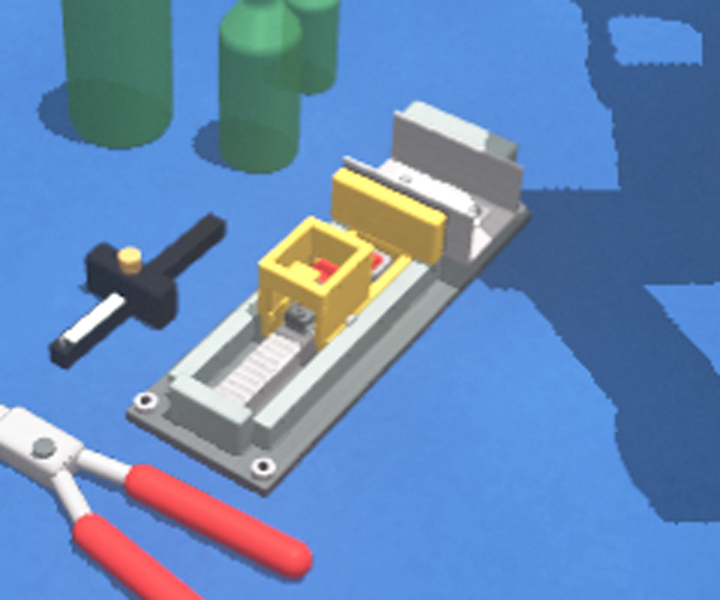

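View pics/scene0.png

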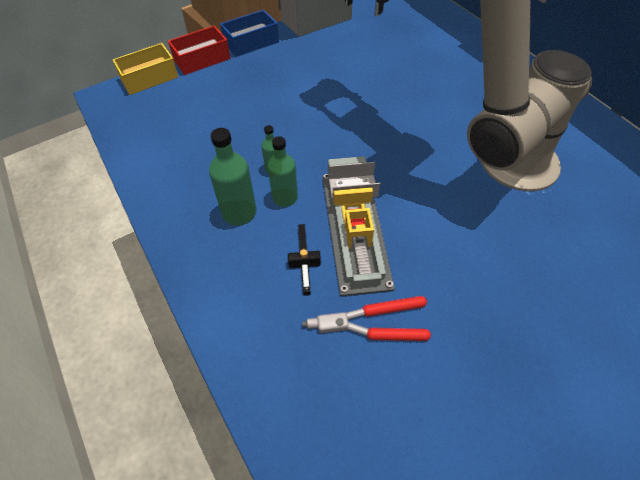

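The pictures show the clamp in the middle of the scene, with the fixed jaw and bracket at scene ~(352,170), the yellow housing at ~(358,228) and the end stop at ~(362,275). The rivet tool lies below it, and the gauge and bottles to its left. Next I'll get a rough pose from the depth, then look straight down with the wrist camera.

```bash
cat > h.py <<'E'
from station import ctrl
import cv2,numpy as np
def cloud(d,m):
    """world xyz (480x640x3) of a depth picture"""
    K=m["camera_matrix"];v,u=np.mgrid[:480,:640]
    q=np.stack([(u-K[0,2])/K[0,0],(v-K[1,2])/K[1,1]],-1);x=q.copy()
    for _ in range(8): x=q/(1+m["k1"]*(x**2).sum(-1,keepdims=True))
    c=np.concatenate([x,np.ones((480,640,1))],-1)*d[...,None]
    T=np.linalg.inv(m["camera_from_world"]);return c@T[:3,:3].T+T[:3,3]
def project(P,m):
    T=m["camera_from_world"];c=np.asarray(P)@T[:3,:3].T+T[:3,3];x=c[...,:2]/c[...,2:]
    x=x*(1+m["k1"]*(x**2).sum(-1,keepdims=True));K=m["camera_matrix"];return x*K[0,0]+K[:2,2]
def yellow(p):
    h=cv2.cvtColor(p,cv2.COLOR_RGB2HSV);return (h[...,0]>18)&(h[...,0]<32)&(h[...,1]>150)&(h[...,2]>60)
E
python3 - <<'E'
from h import *
for n in("scene","side"):
    f=np.load(n+"0.npz");W=cloud(f["d"],ctrl.camera_model(n))
    r=ctrl.cut_out(n,"clamp")[0]["region"]; ok=r&(f["d"]>0)
    P=W[ok];rect=cv2.minAreaRect(P[(P[:,2]>4)&(P[:,2]<100)][:,:2].astype(np.float32));print(n,rect)
    Y=W[ok&yellow(f["p"])];Y=Y[Y[:,2]>70];print("yellow top",np.median(Y,0),len(Y), Y.max(0),Y.min(0))
print(ctrl.get_obs()["ee_pos"], ctrl.camera_model("wrist")["camera_from_world"], ctrl.get_obs()["orientation"])
E
```

```text
scene ((506.19195556640625, -40.1204833984375), (343.611083984375, 118.7536392211914), 64.80026245117188)
yellow top [511.54958011 -28.69437299  77.44361965] 654 [556.05430271  27.87083868  87.08865785] [ 440.26368052 -115.62787148   70.02631221]
side ((487.97625732421875, -73.76023864746094), (422.8115234375, 143.12582397460938), 69.5771484375)
yellow top [501.93751863 -24.0206502   80.00844459] 65 [547.11726906  27.40991578  86.06669069] [ 439.96447129 -102.46451808   70.14371698]
[ 188.29872015 -490.06881366  250.32408877] [[ 3.59151290e-01 -9.33279344e-01 -1.30708744e-04 -5.25318683e+02]
 [-8.85583181e-01 -3.40840702e-01  3.15547216e-01 -4.04969242e+01]
 [-2.94538250e-01 -1.13213436e-01 -9.48909868e-01  3.80695210e+02]
 [ 0.00000000e+00  0.00000000e+00  0.00000000e+00  1.00000000e+00]] [[ 9.33475593e-01  3.58640930e-01  1.57508216e-05]
 [ 3.58640930e-01 -9.33475591e-01 -6.84412236e-05]
 [-9.84281658e-06  6.95371011e-05 -9.99999998e-01]]
```

Run:
```python
from h import *
yd=np.array([np.cos(np.radians(64.8)),np.sin(np.radians(64.8)),0]);z=np.array([0,0,-1.]);xd=np.array([yd[1],-yd[0],0])
o=ctrl.get_obs();R0=o["orientation"];T=np.linalg.inv(ctrl.camera_model("wrist")["camera_from_world"])
ct=R0.T@(T[:3,3]-o["ee_pos"]);print("cam in tool",ct,"axis",R0.T@T[:3,2])
best=None
for s in(1,-1):
    R=np.column_stack([np.cross(s*xd,z),s*xd,z])
    c=np.array([506,-40,60])-R@[ct[0]+ (360-ct[2]*0)*(R0.T@T[:3,2])[0],0,0]; c[2]=330
    q=ctrl.inverse_kinematics(c,R);print(s,c,q)
    if q is not None and (best is None or abs(q[5])<abs(best[0][5])): best=(q,s,c,R)
q,s,c,R=best
ctrl.movep(c,R);ctrl.wait(.3)
m=ctrl.camera_model("wrist");p,d=ctrl.read_camera("wrist");cv2.imwrite("pics/w0.png",p[:,:,::-1]);np.savez("w0.npz",p=p,d=d,s=s,**m);print(s,ctrl.get_obs()["clock"],ctrl.get_obs()["ft_force"])
```

```text
cam in tool [  81.97189676    0.33250762 -123.63216436] axis [-3.15537900e-01 -1.74768163e-05  9.48912975e-01]
1 [519.4638851  -11.38778774 330.        ] [-1.69493133e-01  2.82223147e-01  1.38967127e+00 -4.44089210e-16
  1.46969824e+00  2.70329839e-01]
-1 [492.5361149  -68.61221226 330.        ] [-2.92656079e-01  2.38826453e-01  1.44826515e+00 -4.44089210e-16
  1.45450105e+00 -2.99442576e+00]
1 3.2583 [0.923751   0.39662233 0.22304917]
```

View pics/w0.png

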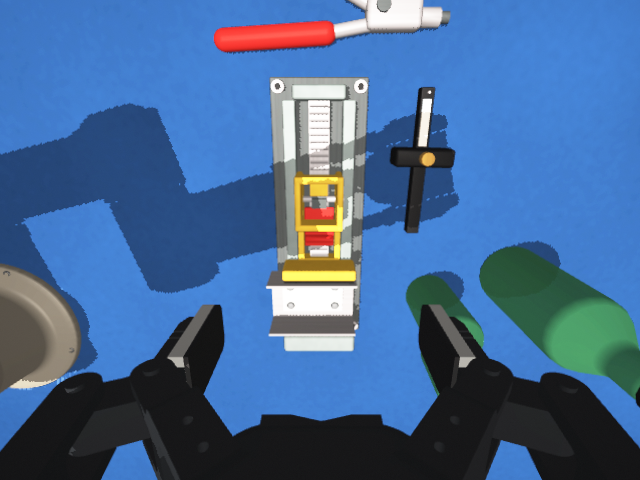

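The wrist view shows the clamp upright in the picture: end stop at (319,92), housing rim (295–343, 177–230), red ridge in the well at ~(319,240) and jaw plate at (319,270). Now the exact fit.

Run:
```python
from h import *
f=np.load("w0.npz");W=cloud(f["d"],f);p=f["p"];ok=f["d"]>0
v,u=np.mgrid[:480,:640]
# base plate + all clamp parts above table, left/right silhouette
z=W[...,2];reg=ok&(u>240)&(u<385)&(v>60)&(v<360)
print("table z",np.median(z[ok&(u>480)&(v<80)]))
B=W[reg&(z>5)&(z<100)];r=cv2.minAreaRect(B[:,:2].astype(np.float32));print("clamp",r)
L=W[reg&(z>5)&(z<15)];print("plate",cv2.minAreaRect(L[:,:2].astype(np.float32)))
y=yellow(p)&reg
H=W[y&(v<235)&(z>80)&(z<92)];print("rim",cv2.minAreaRect(H[:,:2].astype(np.float32)),np.median(H[:,2]))
J=W[y&(v>250)&(z>70)&(z<82)];print("jawplate",cv2.minAreaRect(J[:,:2].astype(np.float32)),np.median(J[:,2]))
h=cv2.cvtColor(p,cv2.COLOR_RGB2HSV);red=((h[...,0]<8)|(h[...,0]>172))&(h[...,1]>150)&reg&(v>228)
P=W[red];print("red",len(P),cv2.minAreaRect(P[:,:2].astype(np.float32)),np.percentile(P[:,2],[5,50,95]))
for vv in range(222,262,2): print(vv,p[vv,319],W[vv,319].round(1))
```

```text
table z 0.18250067284753868
clamp ((500.3241882324219, -43.08384704589844), (344.8817138671875, 124.27734375), 64.53892517089844)
plate ((502.0622253417969, -44.078094482421875), (344.9804992675781, 119.51805877685547), 64.73296356201172)
rim ((517.26806640625, -11.525863647460938), (61.11104965209961, 52.957096099853516), 64.98009490966797) 83.44786889168998
jawplate ((478.4104919433594, -93.7951889038086), (16.343381881713867, 89.1222915649414), 65.12772369384766) 74.27775414569334
red 376 ((492.8574523925781, -65.23802185058594), (31.03230857849121, 37.22437286376953), 65.38494110107422) [45.25924389 48.3778343  52.08062418]
222 [142 107  32] [507.9 -33.   73.9]
224 [143 107  33] [508.  -32.9  82.9]
226 [255 252 105] [507.1 -34.7  84.1]
228 [255 254 115] [506.2 -36.8  84.3]
230 [255 251 104] [505.  -39.3  82.9]
232 [205  47  41] [498.9 -51.7  45.9]
234 [196  42  37] [498.1 -53.3  48.8]
236 [176  33  29] [497.3 -55.   51. ]
238 [214  47  42] [496.1 -57.6  50.2]
240 [213  45  40] [495.1 -59.7  51.1]
242 [197  41  36] [493.3 -63.4  46.8]
244 [220  48  42] [492.5 -65.3  48.5]
246 [186 163 159] [487.9 -74.6  26.8]
248 [181 173 170] [487.2 -76.1  30.2]
250 [249 246 244] [485.5 -79.8  26.7]
252 [250 247 246] [484.6 -81.6  28.8]
254 [212 204 201] [483.5 -84.1  29.2]
256 [175 157 130] [482.2 -86.8  28.9]
258 [179 137  42] [481.9 -87.4  34.5]
260 [151 114  34] [482.2 -86.9  42.9]
```

```bash
cat >> h.py <<'E'
a=np.radians(64.9);yd=np.array([np.cos(a),np.sin(a),0]);xd=np.array([yd[1],-yd[0],0])
R=np.column_stack([yd,xd,[0,0,-1.]])
ridge=np.array([495.6,-57.7,52])
def F(): 
    o=ctrl.get_obs();f=o["ft_force"];return np.round([f@xd,f@yd,f[2]],2),np.round(o["ee_pos"],1),round(o["clock"],2)
def tip(off,z): p=ridge+off*yd;p[2]=z+ctrl.tip_reach;return p
E
python3 - <<'E'
from h import *
print(np.linalg.det(R))
ctrl.set_gripper(0,30);print(ctrl.tip_reach,ctrl.get_obs()["opening"])
ctrl.movep(tip(4,130),R);ctrl.line_to(tip(4,64),max_speed=80);ctrl.wait(.3);print(F())
p,d=ctrl.read_camera("side");cv2.imwrite("pics/s1.png",cv2.resize(p[150:350,250:490,::-1],None,fx=3,fy=3))
print(ctrl.line_to(tip(4,44),max_speed=12,force_limit=2),F(),ctrl.tip_reach)
E
```

```text
0.9999999999999999
19.0 0.09113236868532625
(array([ 0.25,  0.1 , -0.77]), array([497.4, -54.1,  83.3]), 6.08)
True (array([ 0.21, -0.97,  3.05]), array([497.2, -54.2,  70.1]), 7.17) 19.0
```

View pics/s1.png

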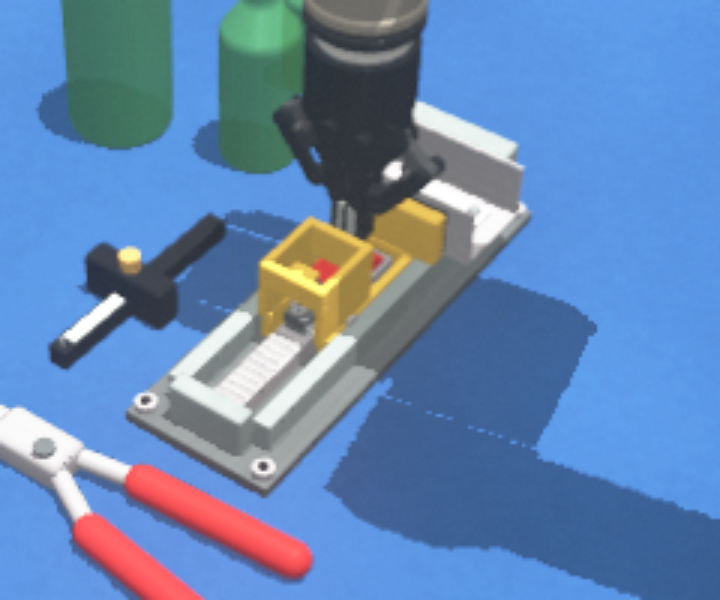

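The fingertips are in the well behind the jaw plate and touched the ridge at 51 mm, as expected. Next I'll press the plate and push the jaw.

Run:
```python
from h import *
print("press",ctrl.line_to(tip(4,43.5),max_speed=12,force_limit=12),F());ctrl.wait(.2);print(F())
z=min(ctrl.get_obs()["ee_pos"][2]-19,44.5)
for off in(20,50,80):
    print(off,ctrl.line_to(tip(off,z),max_speed=30,force_limit=15),F())
print("end",ctrl.line_to(tip(98,z),max_speed=15,force_limit=10),F());ctrl.wait(.3);print(F())
p,d=ctrl.read_camera("side");cv2.imwrite("pics/s2.png",cv2.resize(p[150:350,250:490,::-1],None,fx=3,fy=3))
```

```text
press False (array([-0.74, -2.76,  5.2 ]), array([497.3, -54.1,  62.5]), 7.94)
(array([-0.03, -2.27,  4.2 ]), array([497.3, -54. ,  62.5]), 8.14)
20 False (array([-0.45,  1.63,  5.43]), array([504.3, -39.1,  62.6]), 8.82)
50 False (array([ 1.37, -0.27,  3.77]), array([517. , -12.2,  62.6]), 9.97)
80 False (array([1.54, 1.17, 4.28]), array([529.7,  14.9,  62.6]), 11.12)
end True (array([ 0.54, -1.29,  3.78]), array([531.8,  20.6,  62.4]), 11.77)
(array([-1.76, -1.64,  3.28]), array([531.9,  20.6,  62.4]), 12.07)
```

View pics/s2.png

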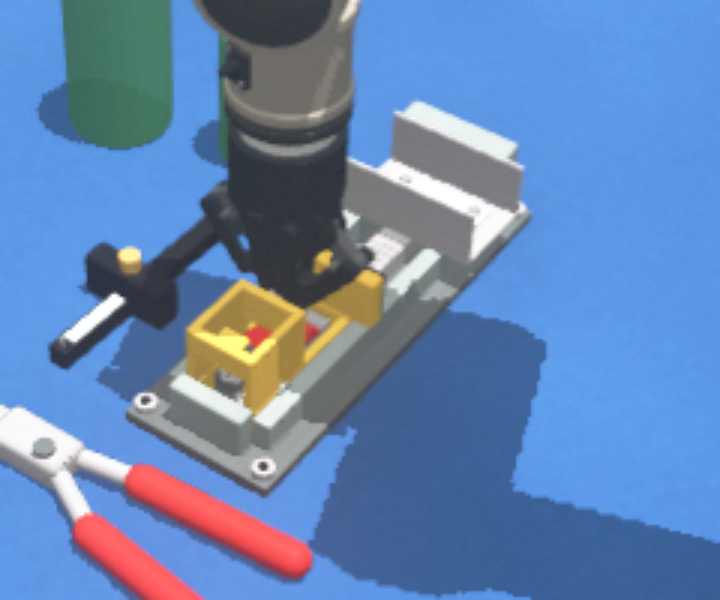

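The jaw looks to be at or near the end stop. I'll push a little harder to confirm before releasing.

Run:
```python
from h import *
z=43.5
for _ in range(2):
    print(ctrl.line_to(tip(96,z),max_speed=12,force_limit=18),F(), (ctrl.get_obs()["ee_pos"]-ridge)@yd)
ctrl.wait(.3);print(F())
p,d=ctrl.read_camera("side");m=ctrl.camera_model("side");W=cloud(d,m)
y=yellow(p)&(W[...,2]>80)&(W[...,2]<90);H=W[y];print("rim along",np.percentile((H-ridge)@yd,[1,50,99]))
```

```text
True (array([-0.3 , -1.79,  4.22]), array([531.7,  20.6,  62.4]), 12.52) 86.26077947067101
True (array([ 1.09, -2.39,  3.05]), array([531.8,  20.5,  62.4]), 12.93) 86.18280157569293
(array([ 1.76, -1.24,  3.07]), array([531.8,  20.5,  62.4]), 13.22)
rim along [100.67674401 119.09157557 161.70055151]
```

It's a hard stop: 18 N didn't move it further, and the housing rim now spans 100–162 mm, which is about 80 mm of travel. Now I'll release and retreat.

Run:
```python
from h import *
p0=ctrl.get_obs()["ee_pos"]
ctrl.line_to(p0+[0,0,15],max_speed=40);ctrl.line_to(p0+[0,0,200],max_speed=120)
ctrl.movep(np.array([519.5,-11.4,330]),R);ctrl.wait(.3)
m=ctrl.camera_model("wrist");p,d=ctrl.read_camera("wrist");W=cloud(d,m);z=W[...,2]
H=W[yellow(p)&(z>80)&(z<90)];print("rim",np.percentile((H-ridge)@yd,[1,99]))
h=cv2.cvtColor(p,cv2.COLOR_RGB2HSV);s=(W-ridge)@yd;t=(W-ridge)@xd
red=((h[...,0]<8)|(h[...,0]>172))&(h[...,1]>150)&(s>65)&(s<97)&(abs(t)<20)&(d>0)
print("red z",np.percentile(z[red],[50,95]),red.sum())
cv2.imwrite("pics/w1.png",p[:,:,::-1]);print(F())
```

```text
rim [100.0182676  153.29834749]
red z [47.48002641 52.15106505] 667
(array([-0.29, -0.19, -0.3 ]), array([519.4, -11.1, 329.1]), 16.24)
```

View pics/w1.png

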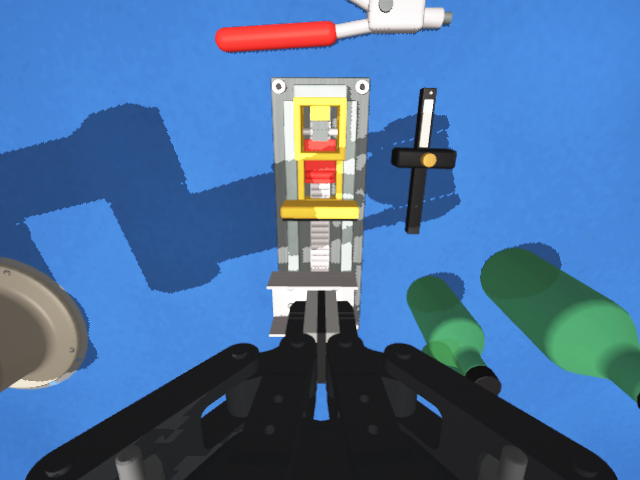

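The housing sits against the end stop (top at (320,100)), the red plate is up (ridge at 52 mm), and the bracket, gauge, bottle and tool haven't moved.

```bash
python3 -c "
from station import ctrl
print(ctrl.close_job())"
```

```text
the job is handed in; nothing more can be done
None
```

The job is handed in: the last wrist picture shows the jaw fully back against its end stop, the release plate sprung up, and the bracket, rivet tool, gauge and bottle where they were; the hand-in returned no verdict.

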